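# Face the cut cheese to the price card and set the brake

## Robot

A 6-joint arm with a two-finger parallel gripper is mounted at the origin on the work surface. World frame = base frame: x ahead of the robot, y to its left, z up, the work surface at z = 0. Lengths are in m, angles in degrees, forces in N, time in s.
With the tool pointing down it reaches from about 0.4 to 0.825 m from the base axis. Payload 7 kg.
Tool frame: the origin (TCP) lies midway between the tips of the shut fingers; the grasp point (between the pads) lies 19 mm behind it (r.grip_point_offset is the z of the grasp point in the tool frame, in m); z points along the fingers, y is the line along which they close (so a half turn about z gives the same grasp; the last joint's range is limited). The gripper opens to 88 mm and grips with 3 to 60 N. Pads are 19 mm wide; open, the fingers measure 130 mm over their backs; the gripper's body (78 mm by 193 mm) begins 47 mm behind the grasp point.
Start: joints at [-59.353, 20.546, 0.682, 0, -70.136, -16.507], TCP at [0.165, -0.655, 0.227] pointing down, gripper open.
Joint ranges: [-176.03, 176.03], [-82.01, 121.73], [-58.28, 71.71], [-173.87, 95.51], [-174.79, -0.11], [-173.66, 173.66]. Speed limits (degrees/s): [136.94, 136.94, 172.46, 180, 180, 180].

## Interface

Orientations are given as [roll, pitch, yaw] about the fixed x, y, z axes, in that order (R = Rz(yaw) Ry(pitch) Rx(roll)).
In Python, from plant import r, viewer, recognise, outline_of, pinpoint gives the robot as it stands.
- The arm moves only by the tool move_arm, never from a script. Its argument "targets" is a list of rows, each a list of 2 entries, a list of its own where there are three numbers: the shift along the tool's x, y, z in cm, then the turn, a rotation vector about the tool's x, y, z in rad. A call has 1 to 5 rows; each row is the pose to reach, as a shift and turn from the pose commanded when the call began, along the tool's axes at that moment; what a row does not reach only later rows make up. A row lasts 1/8 s, in which the tool goes at most 62.5 mm and 10.7 degrees, less where a joint would pass 70% of its speed; a pose out of reach is approached as far as the arm can. A call with a gripper value outside its range is refused whole. "jaw" is the finger opening in cm, from 0 to 8.76, set as the call begins (left out, the last holds). The fingers move at their own pace and stop on an object; "squeeze" is the grip in N (left out, the last holds). Time passes only in rows, so rows that repeat a pose let the fingers close. It gives the time, the measured TCP pose, the force, the opening and the grip force at its end, in the units of the state.
- r.get_state(): the state, without advancing time (a new reading comes with each control period).
- viewer.capture(name): name is "scene" or "side" or "wrist"; returns a dict with "image" (480x640x3 uint8, blue, green, red), "intrinsics" (3x3 intrinsics, pixels), "camera_from_world" (4x4, takes a point from world to camera coordinates). Camera axes: x right, y up, looking along -z (the intrinsics and any distortion apply to the point x, -y, -z); pixel columns grow to the right and rows downward; lengths in m; the calibration is good to about 2 mm. A picture is of the moment at which its call begins. There is no depth.
- r.close_job(): hands the job in; it is judged then, once.
Trained networks look in the newest picture that a camera, given by its name, has taken for a name from the list of things; names that differ only in an ending like _2 or _b are one class to them, and where a whole thing is asked for, a point or a joint stands for the part that bears it (a point fixed in the world has none). Each returns a list of dicts, best first, with "score" (0 to 1); they miss things now and then, are a little off and sometimes report something else, mostly with a low value. They report only what shows in the picture. A call takes as long as a camera call.
- recognise(label, camera): "box" ([left, top, right, bottom] in pixels, round what is visible of it).
- outline_of(label, camera): "mask" (480x640 bool, what is visible of it) and "box" ([left, top, right, bottom] in pixels, round what is visible of it).
- pinpoint(label, camera): "location" ([row, column] in pixels: a listed point, or the origin of a listed thing).
The state is a dict: "time_s": time; "joints": joint angles; "qd": joint speeds; "joint_torque": joint torques, N m; "tcp_pos": TCP position; "eef_rot": TCP orientation; "contact_force": force on the tool from outside, world axes, zero at the start; "moment": the same for the moment, N m; "gripper_width": finger opening in m; "gripper_force": force on a finger pad.
Only numpy, scipy, OpenCV 4.12 (cv2) and the standard library are available. Lean on these libraries where they do the work, as an engineer would, in place of code of your own. Each camera call takes 0.05 s, during which the arm holds its last target. There are 200 camera calls.

## Task

Turn the display turntable by pushing on its upright pegs with a fingertip until the wedge-shaped cut-out in the cheese faces squarely towards the price card on the slab, and let it come to rest there. Then push the brake lever over from its open stop to its other stop, as far as it goes. Do not touch, shift or lift the cheese, and leave everything else where it stands.

Things in the scene. Friction and masses are not known exactly. Their poses are not given: they have to be found in the camera images.
- stand: fixed white marble slab, 360 (x) x 540 (y) x 15 mm thick. Origin: centre of its underside, under the turntable's vertical axis; z up. The price card (85 mm wide, top 80 mm above the table) stands on its +x side, about 170 mm at its foot (155 mm at its top) from the turntable's axis. The brake is on its -y side.
- turntable (a joint): angle (rad) of the round wooden turntable about its vertical axis, positive anticlockwise from above, turns freely both ways, many turns. Board: 180 mm diameter, top 45 mm above the table. Drag about 0.15 N m (1 to 2 N at a peg), no spring: it stops where it is left and does not coast. Three steel arms, 120 degrees apart, end in upright pegs.
- peg0 (a point): centre of one upright peg, 7 mm below its rounded top: a steel pin 14 mm in diameter that stands 120 mm from the turntable's axis at the end of an arm; this point is 108 mm above the table; the pin's lower end joins the arm 36 mm above the table; top at 115 mm. The pegs turn with the turntable.
- peg1 (a point): centre of one upright peg, 7 mm below its rounded top: a steel pin 14 mm in diameter that stands 120 mm from the turntable's axis at the end of an arm; this point is 108 mm above the table; the pin's lower end joins the arm 36 mm above the table; top at 115 mm. The pegs turn with the turntable.
- peg2 (a point): centre of one upright peg, 7 mm below its rounded top: a steel pin 14 mm in diameter that stands 120 mm from the turntable's axis at the end of an arm; this point is 108 mm above the table; the pin's lower end joins the arm 36 mm above the table; top at 115 mm. The pegs turn with the turntable.
- cheese: loose orange-rind wheel of cheese, 150 mm diameter, 55 mm high, 0.6 to 0.9 kg, with a 60 degree wedge cut out of it; lies centred (within 2 mm) on the turntable and turns with it by friction. Its underside is 45 mm and its top 100 mm above the table. Origin at the centre of its underside; its +x points along the middle of the cut-out. How it is turned relative to the pegs varies.
- cutout (a point): point on the cheese's underside, in the middle of the open mouth of the cut-out, 75 mm from the cheese's centre
- facing_mark (a point): unmarked fixed point 75 mm from the turntable's axis, on the line from the axis to the middle of the price card, at the height of the turntable's top: the cut-out's mouth belongs here
- brake_pivot (a point): vertical axis of the brake lever, on the slab 195 mm from the turntable's axis on the slab's -y side, 23 mm above the table
- brake_tip (a point): centre of the top of the upright steel pin, 16 mm diameter, at the end of the brake lever, 55 mm from its pivot; 87 mm above the table, the pin's lower end at 27 mm
- brake (a joint): angle (rad) of the flat brake lever about its vertical pivot: 0 = open stop, lever points along the slab's -y, away from the turntable; grows clockwise from above to 1.35 = set, at its other stop, lever points nearly along the slab's -x. Drag about 0.08 N m (1.5 N at the pin), stays where left. It does not change the turntable's drag.
- jar: bystander: amber glass jar with brass cap, 52 mm diameter, 80 mm high, on the slab; origin centre of underside
- small_cheese: bystander: small brown-rind cheese, 80 mm diameter, 45 mm high, on the slab; origin centre of underside
- bowl: bystander: white tasting bowl, 72 mm diameter, 40 mm high, on the slab; origin centre of underside
- card_stand: bystander: loose card holder with blank card, 80 mm wide, 79 mm high, on the counter; origin centre of underside
- bottle: bystander: green bottle, 68 mm diameter, 200 mm high, on the counter; origin centre of underside
- spatula: bystander: spatula with a wooden handle and flat steel blade, about 280 mm long, lying on the counter; origin near its middle, on its underside

How it is judged:
By the outcome, as a careful person would: the job done as asked, in the order asked, and still so for the second after the job is handed in, with the robot touching nothing.
It also fails if it takes over 72 s, if anything falls off the work surface, if the arm or the gripper's body presses on something with over 40 N, if the wrist force passes 120 N, or if a joint passes its speed limit or range.

## Working session

There is one attempt and no reset: what is moved stays moved. The work goes in short steps, Python scripts to look and compute and a tool call to move; the robot and the scene stay as the last step left them, time stands still between calls to the robot, and variables do not carry over. Pictures are saved under pics/ and viewed, at most 10 in all, crops included, and the job is handed in when it is done.

Besides the shell and the picture viewer there is one more tool, called after "Call:" as a command line: name --argument value ..., lists and objects as JSON in quotes. move_arm: Moves the arm, as the interface text tells. Its arguments: {"type":"object","properties":{"targets":{"type":"array","items":{"type":"array"}},"jaw":{"type":"number"},"squeeze":{"type":"number"}},"required":["targets"]}

```bash
mkdir -p pics; ls; cat > h.py <<'E'
import numpy as np, cv2
from plant import r, viewer, recognise, outline_of, pinpoint
def ray(c,row,col):
    K=np.array(c["intrinsics"]);T=np.array(c["camera_from_world"])
    d=np.linalg.inv(K)@[col,row,1]; d=np.array([d[0],-d[1],-d[2]])
    R=T[:3,:3]; o=-R.T@T[:3,3]; return o,R.T@d
def atz(c,row,col,z):
    o,d=ray(c,row,col); return o+d*(z-o[2])/d[2]
def proj(c,p):
    K=np.array(c["intrinsics"]);T=np.array(c["camera_from_world"])
    q=T[:3,:3]@np.array(p)+T[:3,3]; u=K@[q[0],-q[1],-q[2]]; return u[:2]/u[2]
E
python3 - <<'E'
from h import *
s=r.get_state(); print(s["tcp_pos"],s["eef_rot"])
Z=dict(stand=0,peg0=.108,cheese=.045,cutout=.045,brake_pivot=.023,brake_tip=.087,jar=.015,small_cheese=.015,bowl=.015,card_stand=0,bottle=0,spatula=0)
ims=[]
for cam in("scene","side"):
    c=viewer.capture(cam); cv2.imwrite(f"pics/{cam}0.png",c["image"]); print(cam, "undist" , [k for k in c])
    for n,z in Z.items():
        for d in pinpoint(n,cam)[:3 if n=="peg0" else 1]:
            rc=d["location"]; print(n,round(d["score"],2),np.round(rc),np.round(atz(c,*rc,z),3))
E
```

```text
pics
[ 0.16474195 -0.65406223  0.22560665] [ 1.79902196e+02 -8.65531965e-03 -1.65867041e+02]
scene undist ['image', 'intrinsics', 'camera_from_world']
stand 0.86 [259. 315.] [0.566 0.023 0.   ]
peg0 0.88 [238. 270.] [ 0.496 -0.075  0.108]
peg0 0.66 [209. 338.] [0.53  0.135 0.108]
peg0 0.62 [267. 338.] [0.68  0.01  0.108]
cheese 0.58 [250. 318.] [0.572 0.03  0.045]
cutout 0.6 [252. 287.] [ 0.522 -0.042  0.045]
brake_pivot 0.59 [294. 259.] [ 0.574 -0.176  0.023]
brake_tip 0.78 [286. 238.] [ 0.556 -0.221  0.087]
jar 0.71 [338. 139.] [ 0.486 -0.483  0.015]
small_cheese 0.72 [239. 397.] [0.667 0.251 0.015]
bowl 0.9 [322. 282.] [ 0.677 -0.173  0.015]
card_stand 0.66 [146. 387.] [0.343 0.516 0.   ]
bottle 0.91 [183. 431.] [0.563 0.508 0.   ]
spatula 0.58 [335. 137.] [ 0.465 -0.485  0.   ]
side undist ['image', 'intrinsics', 'camera_from_world']
stand 0.85 [256. 327.] [0.564 0.037 0.   ]
peg0 0.8 [213. 291.] [0.691 0.01  0.108]
peg0 0.67 [259. 327.] [0.524 0.139 0.108]
peg0 0.57 [215. 363.] [ 0.491 -0.063  0.108]
cheese 0.76 [240. 326.] [0.574 0.019 0.045]
cutout 0.92 [232. 349.] [ 0.524 -0.04   0.045]
brake_pivot 0.7 [206. 350.] [ 0.567 -0.176  0.023]
brake_tip 0.49 [183. 361.] [ 0.553 -0.226  0.087]
jar 0.68 [317. 335.] [0.457 0.244 0.015]
small_cheese 0.75 [169. 406.] [ 0.455 -0.449  0.015]
card_stand 0.66 [435. 341.] [0.336 0.523 0.   ]
bottle 0.79 [391. 255.] [0.559 0.502 0.   ]
spatula 0.62 [170. 403.] [ 0.466 -0.463  0.   ]
```

```bash
python3 - <<'E'
import cv2
a=cv2.imread("pics/scene0.png")[140:400,120:480];b=cv2.imread("pics/side0.png")[130:390,180:480]
cv2.imwrite("pics/s0c.png",cv2.resize(a,None,fx=2.2,fy=2.2));cv2.imwrite("pics/d0c.png",cv2.resize(b,None,fx=2.2,fy=2.2))
E
```

```text
(no output)
```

View pics/s0c.png

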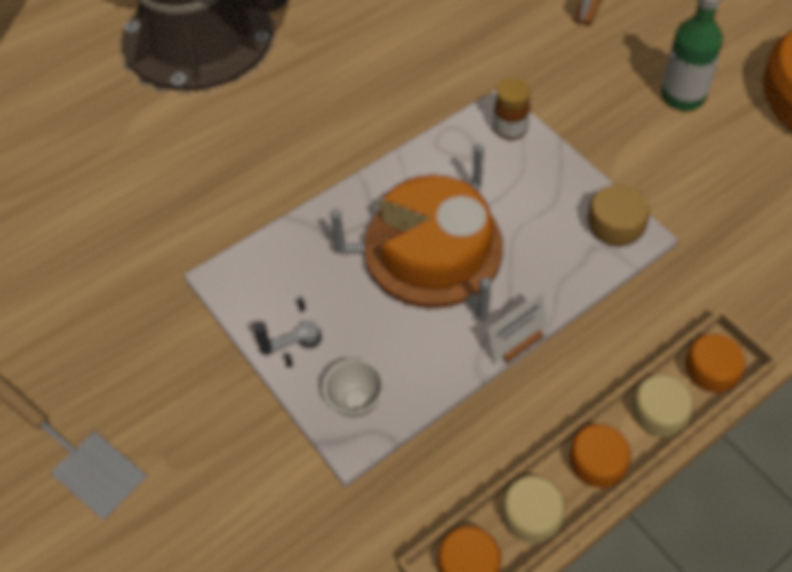

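View pics/d0c.png

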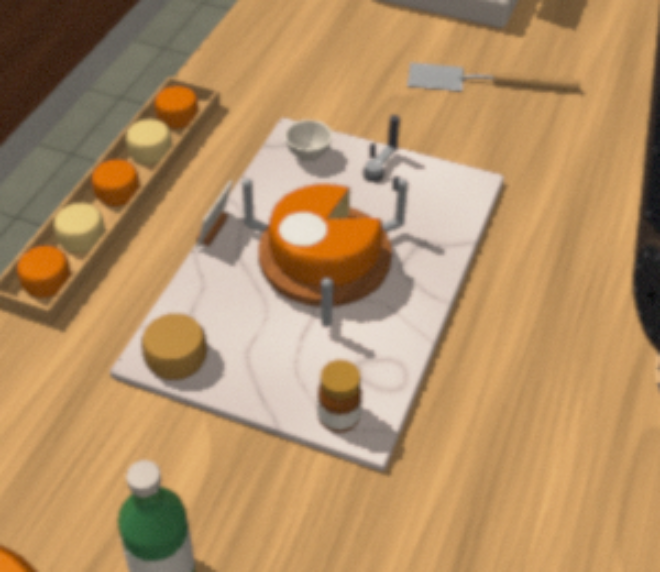

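The pictures show a slab rotated slightly from the world axes. The card is near scene (355,288), the cut-out opens towards the robot's -y side, the brake lever is open, and the bowl is near the brake. Next I fit the slab pose and the peg and cheese angles.

```bash
cat >> h.py <<'E'
from scipy.optimize import least_squares
def rz(a): return np.array([[np.cos(a),-np.sin(a)],[np.sin(a),np.cos(a)]])
E
python3 - <<'E'
from h import *
cs={}
for cam in("scene","side"): cs[cam]=viewer.capture(cam)
C={"scene":np.array([(187,275),(497,92),(677,240),(346,483)])/2.2+[120,140],
   "side":np.array([(503,180),(388,467),(115,375),(283,120)])/2.2+[180,130]}
for k in C: print(k,[np.round(atz(cs[k],p[1],p[0],.015),3) for p in C[k]])
loc=np.array([(-.18,-.27),(-.18,.27),(.18,.27),(.18,-.27)])
def f(p):
    o=[]
    for k in C:
        for l,u in zip(loc,C[k]): o.append(proj(cs[k],[*(p[:2]+rz(p[2])@l),.015])-u)
    return np.ravel(o)
s=least_squares(f,[.566,.02,0.1],loss='soft_l1'); print(np.round(s.x,4),np.degrees(s.x[2]),np.round(f(s.x),1))
x=s.x
for cam in cs:
    for n,z in(("peg0",.108),("cutout",.045),("brake_pivot",.023),("brake_tip",.087),("bowl",.015)):
        for d in pinpoint(n,cam)[:3 if n=="peg0" else 1]:
            w=atz(cs[cam],*d["location"],z)[:2]; l=rz(-x[2])@(w-x[:2]); print(cam,n,round(d["score"],2),np.round(w,3),"slab",np.round(l,3),round(np.hypot(*l),3),round(np.degrees(np.arctan2(l[1],l[0])),1))
E
```

```text
scene [array([ 0.396, -0.241,  0.015]), array([0.396, 0.282, 0.015]), array([0.749, 0.293, 0.015]), array([ 0.752, -0.241,  0.015])]
side [array([ 0.386, -0.231,  0.015]), array([0.381, 0.296, 0.015]), array([0.735, 0.299, 0.015]), array([ 0.74 , -0.235,  0.015])]
[0.5659 0.0276 0.0139] 0.7943415966810362 [-2.4 -0.6  0.2 -4.1 -0.2 -2.7 -0.2 -1.  -0.1 -2.9 -0.3 -0.3 -2.6 -0.6
 -1.9 -1.5]
scene peg0 0.9 [0.689 0.01 ] slab [ 0.123 -0.02 ] 0.125 -9.0
scene peg0 0.88 [0.518 0.134] slab [-0.046  0.107] 0.117 113.5
scene peg0 0.68 [ 0.496 -0.074] slab [-0.071 -0.101] 0.123 -125.2
scene cutout 0.73 [ 0.531 -0.039] slab [-0.036 -0.066] 0.075 -118.9
scene brake_pivot 0.95 [ 0.575 -0.167] slab [ 0.007 -0.194] 0.195 -88.1
scene brake_tip 0.57 [ 0.555 -0.228] slab [-0.015 -0.256] 0.256 -93.3
scene bowl 0.79 [ 0.679 -0.167] slab [ 0.11  -0.196] 0.225 -60.7
side peg0 0.89 [0.683 0.001] slab [ 0.117 -0.028] 0.12 -13.5
side peg0 0.89 [ 0.497 -0.074] slab [-0.07 -0.1 ] 0.122 -124.9
side peg0 0.71 [0.52  0.141] slab [-0.044  0.114] 0.122 111.1
side cutout 0.6 [ 0.527 -0.033] slab [-0.04 -0.06] 0.072 -123.6
side brake_pivot 0.67 [0.582 0.009] slab [ 0.015 -0.019] 0.024 -51.2
side brake_tip 0.48 [ 0.559 -0.209] slab [-0.01  -0.236] 0.236 -92.5
side bowl 0.54 [ 0.679 -0.184] slab [ 0.11  -0.214] 0.24 -62.7
```

```bash
cat >> h.py <<'E'
from scipy.spatial.transform import Rotation as Ro
def rows(targets,start=None):
    """targets: (x,y,z,yaw deg), tool down; rows relative to start pose (default measured)."""
    if start is None:
        s=r.get_state(); start=(*s["tcp_pos"],s["eef_rot"][2])
    R0=Ro.from_euler('xyz',[180,0,start[3]],degrees=True)
    for t in targets:
        d=R0.inv().apply(np.array(t[:3])-start[:3])*100
        w=(R0.inv()*Ro.from_euler('xyz',[180,0,t[3]],degrees=True)).as_rotvec()
        print([[round(float(v),1) for v in d],[0,0,round(float(w[2]),2)]])
E
python3 - <<'E'
from h import *
s=r.get_state(); p=np.array([*s["tcp_pos"],s["eef_rot"][2]]); q=np.array([.50,-.05,.36,-142])
rows([p+(q-p)*k/13 for k in range(1,14)])
E
```

```text
[[-3.6, 3.9, -1.0], [0, 0, -0.03]]
[[-7.3, 7.8, -2.1], [0, 0, -0.06]]
[[-10.9, 11.6, -3.1], [0, 0, -0.1]]
[[-14.5, 15.5, -4.1], [0, 0, -0.13]]
[[-18.2, 19.4, -5.1], [0, 0, -0.16]]
[[-21.8, 23.3, -6.2], [0, 0, -0.19]]
[[-25.5, 27.2, -7.2], [0, 0, -0.22]]
[[-29.1, 31.0, -8.2], [0, 0, -0.26]]
[[-32.7, 34.9, -9.2], [0, 0, -0.29]]
[[-36.4, 38.8, -10.3], [0, 0, -0.32]]
[[-40.0, 42.7, -11.3], [0, 0, -0.35]]
[[-43.6, 46.6, -12.3], [0, 0, -0.38]]
[[-47.3, 50.4, -13.3], [0, 0, -0.42]]
```

Call:
move_arm --targets '[[[-3.6, 3.9, -1.0], [0, 0, -0.03]], [[-7.2, 7.7, -2.0], [0, 0, -0.06]], [[-10.8, 11.6, -3.0], [0, 0, -0.09]], [[-14.4, 15.4, -4.0], [0, 0, -0.12]], [[-18, 19.3, -5.0], [0, 0, -0.15]]]' --jaw 0

```text
time_s: 2.52
tcp_pos: [0.2928, -0.422, 0.2771]
eef_rot: [-180.0, 0.0, -157.2]
contact_force: [1.0, -0.5, 1.1]
gripper_width: 0.0432
gripper_force: 0.0
```

Call:
move_arm --targets '[[[-4.2, 3.3, -1.0], [0, 0, -0.03]], [[-8.4, 6.6, -2.0], [0, 0, -0.06]], [[-12.6, 9.9, -3.0], [0, 0, -0.1]], [[-16.8, 13.2, -4.0], [0, 0, -0.13]], [[-21, 16.5, -5.0], [0, 0, -0.16]]]'

```text
time_s: 3.15
tcp_pos: [0.4227, -0.1884, 0.3274]
eef_rot: [-180.0, 0.1, -148.0]
contact_force: [1.6, -0.9, -0.8]
gripper_width: 0.0005
gripper_force: 0.0
```

Call:
move_arm --targets '[[[-4.2, 3.3, -1.0], [0, 0, -0.03]], [[-8.4, 6.6, -2.0], [0, 0, -0.06]], [[-12.0, 9.0, -3.0], [0, 0, -0.1]], [[-12.0, 9.0, -3.0], [0, 0, -0.1]]]'

```text
time_s: 3.65
tcp_pos: [0.4776, -0.0479, 0.3571]
eef_rot: [-180.0, 0.1, -142.1]
contact_force: [-1.1, -0.1, -1.1]
gripper_width: 0.0004
gripper_force: 0.0
```

```bash
python3 - <<'E'
from h import *
s=r.get_state(); print(s["time_s"],s["tcp_pos"],s["eef_rot"])
c=viewer.capture("wrist"); cv2.imwrite("pics/w1.png",c["image"])
T=np.array(c["camera_from_world"]); print("cam",-T[:3,:3].T@T[:3,3], T[:3,:3].round(2).tolist())
for n,z in dict(peg0=.108,cheese=.045,cutout=.045,brake_pivot=.023,brake_tip=.087,stand=0).items():
    for d in pinpoint(n,"wrist")[:3 if n=="peg0" else 1]: print(n,round(d["score"],2),np.round(d["location"]),np.round(atz(c,*d["location"],z),3))
E
```

```text
3.65 [ 0.47762101 -0.04793772  0.35705487] [-1.79979421e+02  5.57348988e-02 -1.42148367e+02]
cam [ 0.41660102 -0.09638037  0.51463027] [[-0.61, 0.79, 0.0], [-0.76, -0.59, -0.29], [-0.23, -0.18, 0.96]]
peg0 0.63 [203. 295.] [ 0.495 -0.069  0.108]
cheese 0.59 [276. 319.] [0.568 0.021 0.045]
brake_pivot 0.98 [187. 205.] [ 0.568 -0.172  0.023]
brake_tip 0.6 [164. 157.] [ 0.559 -0.221  0.087]
stand 0.84 [264. 323.] [0.564 0.026 0.   ]
```

View pics/w1.png

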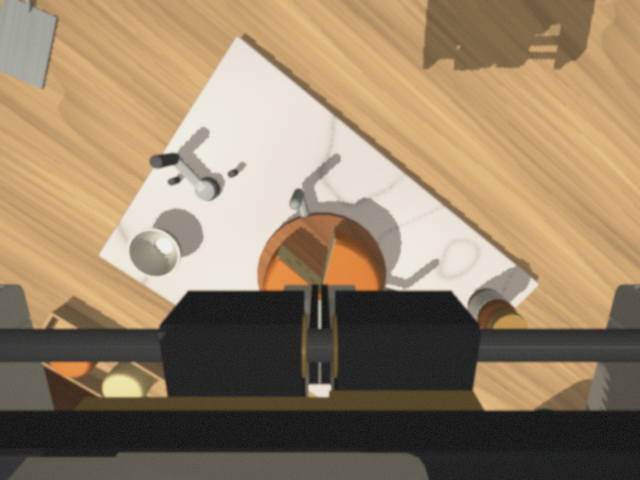

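Wrist view: the slab corners are at (239,37), (538,285) and (100,253). Peg A is at (297,200), the brake pin at (157,161), and the cut-out opens up and left towards peg A. Next I compute the slab yaw and a descent point behind peg A.

```bash
cat >> h.py <<'E'
CX,CY=.566,.026
def arc(phi,rad=.12,z=.095,off=0): # world angle of tool about axis
    a=np.radians(phi); return (CX+rad*np.cos(a),CY+rad*np.sin(a),z,phi+off)
E
python3 - <<'E'
from h import *
c=viewer.capture("wrist")
P=[atz(c,v,u,.015)[:2] for u,v in((538,285),(239,37),(100,253))]; print(np.round(P,3))
d=P[0]-P[1]; e=P[2]-P[1]; print(np.hypot(*d),np.degrees(np.arctan2(-d[0],d[1])),np.degrees(np.arctan2(e[1],e[0])))
a=arc(-150); print(a)
rows([(a[0],a[1],.2,-150),(a[0],a[1],.2,-150),(a[0],a[1],.13,-150),(a[0],a[1],.095,-150)])
E
```

```text
[[ 0.391  0.29 ]
 [ 0.388 -0.243]
 [ 0.74  -0.246]]
0.5326196930434586 -0.3032644560270889 -0.43233418115786604
(np.float64(0.4620769515458673), np.float64(-0.03399999999999999), 0.095, -150)
[[0.1, 2.2, 15.7], [0, 0, 0.13]]
[[0.1, 2.2, 15.7], [0, 0, 0.13]]
[[0.1, 2.2, 22.7], [0, 0, 0.13]]
[[0.1, 2.2, 26.2], [0, 0, 0.13]]
```

Call:
move_arm --targets '[[[0.1, 1.0, 5], [0, 0, 0.06]], [[0.1, 2.2, 10], [0, 0, 0.13]], [[0.1, 2.2, 15], [0, 0, 0.13]], [[0.1, 2.2, 20], [0, 0, 0.13]], [[0.1, 2.2, 23], [0, 0, 0.13]]]'

```text
time_s: 4.68
tcp_pos: [0.461, -0.0342, 0.1245]
eef_rot: [180.0, -0.1, -149.9]
contact_force: [-0.2, -0.4, 0.5]
gripper_width: 0.0004
gripper_force: 0.0
```

```bash
python3 - <<'E'
from h import *
s=r.get_state(); print(s["tcp_pos"],s["eef_rot"],s["contact_force"])
c=viewer.capture("side"); cv2.imwrite("pics/d1.png",cv2.resize(c["image"][130:390,180:480],None,fx=2.2,fy=2.2))
rows([(*arc(-150)[:2],.095,-150)]+[arc(p) for p in (-147,-144,-141,-138)])
E
```

```text
[ 0.46101005 -0.03424126  0.1244596 ] [ 1.79965275e+02 -1.18008917e-01 -1.49880521e+02] [-0.17271083 -0.40130243  0.49669501]
[[-0.3, -0.1, 2.6], [0, 0, 0.0]]
[[-0.3, -0.7, 2.6], [0, 0, -0.05]]
[[-0.3, -1.4, 2.6], [0, 0, -0.1]]
[[-0.4, -2.0, 2.6], [0, 0, -0.16]]
[[-0.5, -2.6, 2.6], [0, 0, -0.21]]
```

View pics/d1.png

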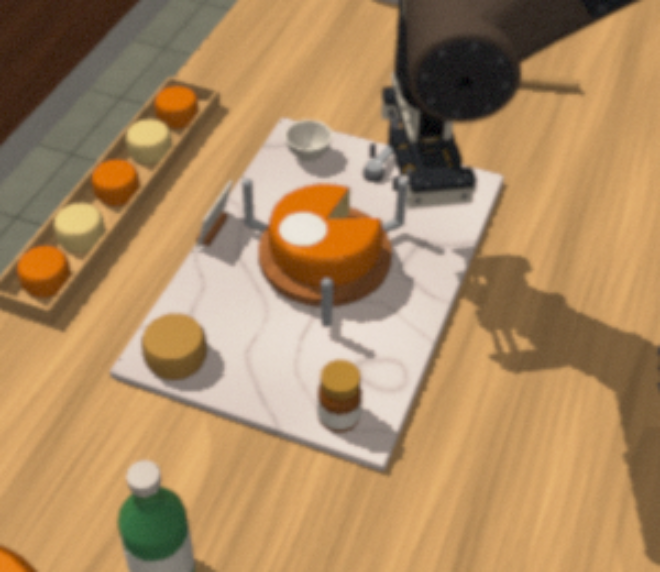

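The fingertip sits at crop (440,192), just behind peg A at (403,190), clear of it. I descend and advance slowly to contact.

Call:
move_arm --targets '[[[-0.2, 0, 2.8], [0, 0, 0]], [[-0.3, -0.7, 2.8], [0, 0, -0.05]], [[-0.3, -1.4, 2.8], [0, 0, -0.1]], [[-0.4, -2.0, 2.8], [0, 0, -0.16]]]'

```text
time_s: 5.22
tcp_pos: [0.4763, -0.0492, 0.0994]
eef_rot: [-180.0, 0.0, -140.6]
contact_force: [-1.4, -0.7, 0.0]
gripper_width: 0.0001
gripper_force: 0.0
```

```bash
python3 - <<'E'
from h import *
s=r.get_state(); p=s["tcp_pos"]; print(p,s["eef_rot"],s["contact_force"],np.degrees(np.arctan2(p[1]-CY,p[0]-CX)),np.hypot(p[1]-CY,p[0]-CX))
c=viewer.capture("side")
for d in pinpoint("peg0","side")[:3]:
    w=atz(c,*d["location"],.108); print(d["score"],w[:2],np.degrees(np.arctan2(w[1]-CY,w[0]-CX)))
rows([arc(q) for q in (-135,-129,-123,-117,-111)])
E
```

```text
[ 0.47632004 -0.04924807  0.09938908] [-1.79973727e+02  3.09396728e-02 -1.40581141e+02] [-1.41672843 -0.65476504  0.01177499] -140.0008814341326 0.11706736693786762
0.67 [ 0.48412338 -0.06836826] -130.94584813256952
0.58 [0.52646545 0.14571568] 108.27513597085247
0.55 [0.67645742 0.01530205] -5.531921179626032
[[0.2, -1.0, 0.4], [0, 0, -0.1]]
[[0.1, -2.3, 0.4], [0, 0, -0.2]]
[[-0.3, -3.5, 0.4], [0, 0, -0.31]]
[[-0.7, -4.7, 0.4], [0, 0, -0.41]]
[[-1.3, -5.8, 0.4], [0, 0, -0.52]]
```

Call:
move_arm --targets '[[[0.2, -1.0, 0.3], [0, 0, -0.1]], [[0.1, -2.3, 0.3], [0, 0, -0.2]], [[-0.3, -3.5, 0.3], [0, 0, -0.31]], [[-0.7, -4.7, 0.3], [0, 0, -0.41]], [[-1.3, -5.8, 0.3], [0, 0, -0.52]]]'

```text
time_s: 5.95
tcp_pos: [0.5221, -0.0858, 0.0959]
eef_rot: [179.9, -0.0, -110.8]
contact_force: [-2.3, -0.3, 1.3]
gripper_width: 0.0004
gripper_force: 0.8
```

```bash
cat >> h.py <<'E'
def look(cams=("scene","side"),names=("peg0","cutout","cheese")):
    s=r.get_state(); p=s["tcp_pos"]; print(s["time_s"],np.round(p,4),"yaw",round(s["eef_rot"][2],1),"F",np.round(s["contact_force"],1),"phi",np.degrees(np.arctan2(p[1]-CY,p[0]-CX)).round(1),np.hypot(p[1]-CY,p[0]-CX).round(4))
    for cam in cams:
        c=viewer.capture(cam)
        for n in names:
            for d in pinpoint(n,cam)[:3 if n=="peg0" else 1]:
                w=atz(c,*d["location"],.108 if n=="peg0" else .045); print(cam,n,round(d["score"],2),w[:2].round(3),np.degrees(np.arctan2(w[1]-CY,w[0]-CX)).round(1),np.hypot(w[1]-CY,w[0]-CX).round(3))
E
python3 - <<'E'
from h import *
look()
rows([arc(q) for q in (-105,-99,-93,-87,-81)])
E
```

```text
5.95 [ 0.5221 -0.0858  0.0959] yaw -110.8 F [-2.3 -0.3  1.3] phi -111.4 0.1201
scene peg0 0.79 [0.68  0.076] 23.6 0.124
scene peg0 0.57 [ 0.549 -0.09 ] -98.3 0.118
scene peg0 0.56 [0.48  0.103] 138.2 0.115
scene cutout 0.94 [ 0.563 -0.053] -92.2 0.079
scene cheese 0.82 [0.572 0.029] 23.8 0.007
side peg0 0.92 [ 0.544 -0.102] -99.9 0.13
side peg0 0.7 [0.475 0.113] 136.4 0.126
side peg0 0.65 [0.681 0.061] 17.0 0.12
side cheese 0.59 [0.566 0.024] -95.9 0.002
[[-0.0, -1.3, 0.1], [0, 0, -0.1]]
[[-0.2, -2.6, 0.1], [0, 0, -0.21]]
[[-0.5, -3.8, 0.1], [0, 0, -0.31]]
[[-1.0, -5.0, 0.1], [0, 0, -0.42]]
[[-1.5, -6.1, 0.1], [0, 0, -0.52]]
```

Call:
move_arm --targets '[[[0, -1.3, 0.1], [0, 0, -0.1]], [[-0.2, -2.6, 0.1], [0, 0, -0.21]], [[-0.5, -3.8, 0.1], [0, 0, -0.31]], [[-1.0, -5.0, 0.1], [0, 0, -0.42]], [[-1.5, -6.1, 0.1], [0, 0, -0.52]]]'

```text
time_s: 6.98
tcp_pos: [0.5845, -0.0931, 0.0944]
eef_rot: [179.9, 0.0, -80.9]
contact_force: [-2.4, 0.9, 1.5]
gripper_width: 0.0005
gripper_force: 0.9
```

Call:
move_arm --targets '[[[0, -1.3, 0], [0, 0, -0.1]], [[-0.2, -2.6, 0], [0, 0, -0.21]], [[-0.5, -3.8, 0], [0, 0, -0.31]], [[-1.0, -5.0, 0], [0, 0, -0.42]], [[-1.5, -6.1, 0], [0, 0, -0.52]]]'

```text
time_s: 7.6
tcp_pos: [0.6424, -0.0686, 0.0944]
eef_rot: [179.9, 0.0, -51.1]
contact_force: [-1.8, -0.1, 1.5]
gripper_width: 0.0005
gripper_force: 0.9
```

```bash
python3 - <<'E'
from h import *
look()
rows([arc(q) for q in (-45,-39,-33,-27,-21)])
E
```

```text
7.6 [ 0.6424 -0.0686  0.0944] yaw -51.1 F [-1.8 -0.1  1.5] phi -51.1 0.1216
scene peg0 0.76 [ 0.666 -0.054] -38.6 0.127
scene peg0 0.7 [ 0.452 -0.019] -158.4 0.122
scene peg0 0.68 [0.587 0.143] 79.8 0.119
scene cheese 0.82 [0.572 0.033] 46.9 0.009
side peg0 0.65 [0.587 0.138] 79.4 0.114
side peg0 0.65 [ 0.46  -0.015] -159.1 0.114
side peg0 0.63 [ 0.659 -0.059] -42.5 0.126
side cutout 0.41 [ 0.571 -0.266] -89.0 0.292
side cheese 0.74 [0.564 0.031] 106.1 0.006
[[-0.3, -1.3, -0.0], [0, 0, -0.11]]
[[-0.5, -2.5, -0.0], [0, 0, -0.22]]
[[-0.8, -3.7, -0.0], [0, 0, -0.32]]
[[-1.3, -4.9, -0.0], [0, 0, -0.42]]
[[-1.8, -6.0, -0.0], [0, 0, -0.53]]
```

Call:
move_arm --targets '[[[-0.3, -1.3, 0], [0, 0, -0.11]], [[-0.5, -2.5, 0], [0, 0, -0.22]], [[-0.8, -3.7, 0], [0, 0, -0.32]], [[-1.3, -4.9, 0], [0, 0, -0.42]], [[-1.3, -4.9, 0], [0, 0, -0.42]]]'

```text
time_s: 8.62
tcp_pos: [0.6731, -0.0276, 0.0946]
eef_rot: [-180.0, -0.0, -27.2]
contact_force: [-0.6, -0.2, -1.2]
gripper_width: 0.0004
gripper_force: 0.0
```

```bash
python3 - <<'E'
from h import *
look()
a,b=[viewer.capture(k)["image"][y:y+120,x:x+130] for k,x,y in(("scene",260,190),("side",265,190))]
cv2.imwrite("pics/c2.png",cv2.resize(np.hstack([a,b]),None,fx=3,fy=3,interpolation=cv2.INTER_CUBIC))
E
```

```text
8.625 [ 0.6731 -0.0276  0.0946] yaw -27.2 F [-0.6 -0.2 -1.2] phi -26.6 0.1198
scene peg0 0.95 [ 0.688 -0.008] -15.4 0.127
scene peg0 0.7 [ 0.481 -0.061] -134.3 0.122
scene cutout 0.46 [ 0.495 -0.475] -98.0 0.505
scene cheese 0.72 [0.576 0.026] 1.2 0.01
side peg0 0.6 [0.536 0.134] 105.5 0.113
side peg0 0.59 [ 0.484 -0.061] -133.4 0.12
side cutout 0.72 [0.631 0.015] -9.4 0.066
side cheese 0.64 [0.562 0.038] 110.5 0.013
```

View pics/c2.png

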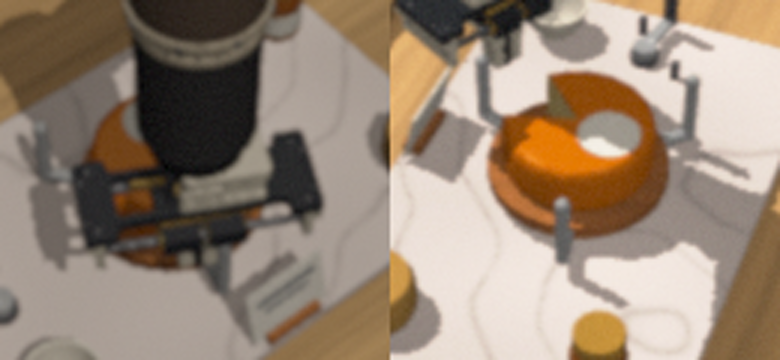

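Left (scene): the gripper covers the cheese. Right (side): the cut-out opens towards the card, a few degrees short. I nudge 5° more, back off, lift, and measure.

Call:
move_arm --targets '[[[0, -0.5, 0], [0, 0, -0.04]], [[0, -1.0, 0], [0, 0, -0.09]], [[0, -1.0, 0], [0, 0, -0.09]], [[0, 0.5, 0], [0, 0, -0.04]], [[0, 1.5, 0], [0, 0, 0]]]'

```text
time_s: 9.75
tcp_pos: [0.6655, -0.0422, 0.0945]
eef_rot: [180.0, 0.0, -27.4]
contact_force: [0.4, 0.5, 0.5]
gripper_width: 0.0007
gripper_force: 0.0
```

Call:
move_arm --targets '[[[0, 0.5, -3], [0, 0, 0]], [[0, 4, -9], [0, 0, 0]], [[0, 9, -14], [0, 0, 0]], [[0, 14, -18], [0, 0, 0]], [[0, 14, -18], [0, 0, 0]]]'

```text
time_s: 10.38
tcp_pos: [0.6016, -0.1687, 0.2785]
eef_rot: [-179.9, -0.3, -27.4]
contact_force: [0.0, 0.9, 0.0]
gripper_width: 0.0003
gripper_force: 0.0
```

```bash
python3 - <<'E'
from h import *
look()
look(("wrist",),())
a,b=[viewer.capture(k)["image"][y:y+120,x:x+130] for k,x,y in(("scene",260,190),("side",265,190))]
cv2.imwrite("pics/c3.png",cv2.resize(np.hstack([a,b]),None,fx=3,fy=3,interpolation=cv2.INTER_CUBIC))
E
```

```text
10.375 [ 0.6016 -0.1687  0.2785] yaw -27.4 F [0.  0.9 0. ] phi -79.6 0.1979
scene peg0 0.81 [0.688 0.005] -9.5 0.124
scene peg0 0.77 [0.524 0.15 ] 108.6 0.131
scene peg0 0.57 [ 0.499 -0.066] -126.0 0.114
scene cutout 0.62 [0.649 0.01 ] -10.9 0.084
scene cheese 0.25 [0.378 0.479] 112.5 0.491
side peg0 0.84 [0.529 0.134] 109.0 0.114
side peg0 0.82 [ 0.488 -0.056] -133.6 0.113
side peg0 0.78 [0.685 0.002] -11.6 0.122
side cutout 0.96 [0.639 0.014] -9.8 0.074
side cheese 0.66 [0.569 0.028] 38.9 0.004
10.775 [ 0.6021 -0.1649  0.273 ] yaw -27.2 F [ 0.2 -0.3 -0.1] phi -79.3 0.1943
```

View pics/c3.png

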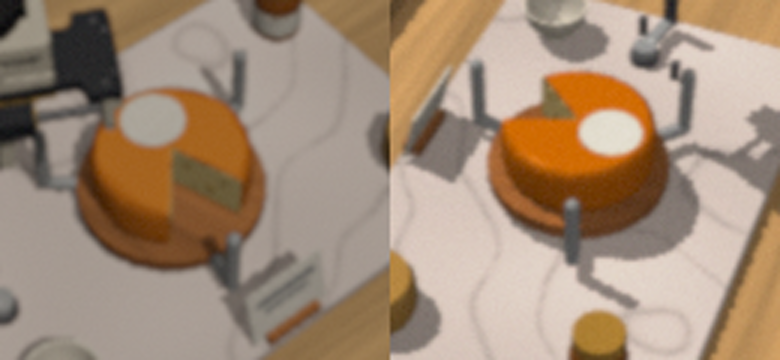

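Scene (left): the cut-out apex is at crop (173,150) and the right rim corner at (241,180), so it faces near the card but short of it. I move the wrist camera over the cheese for a straight look down.

```bash
python3 - <<'E'
from h import *
s=r.get_state(); p=np.array([*s["tcp_pos"],s["eef_rot"][2]]); q=np.array([.45,.026,.32,0])
rows([p+(q-p)*k/5 for k in range(1,6)])
E
```

```text
[[-4.5, -2.0, -0.9], [0, 0, -0.09]]
[[-8.9, -4.0, -1.9], [0, 0, -0.19]]
[[-13.4, -6.0, -2.8], [0, 0, -0.28]]
[[-17.8, -8.0, -3.7], [0, 0, -0.38]]
[[-22.3, -10.1, -4.6], [0, 0, -0.47]]
```

Call:
move_arm --targets '[[[-4.5, -2.0, -0.9], [0, 0, -0.09]], [[-8.9, -4.0, -1.9], [0, 0, -0.19]], [[-13.4, -6.0, -2.8], [0, 0, -0.28]], [[-17.8, -8.0, -3.7], [0, 0, -0.38]], [[-22.3, -10.1, -4.6], [0, 0, -0.47]]]'

```text
time_s: 11.55
tcp_pos: [0.449, 0.0271, 0.3208]
eef_rot: [-180.0, -0.0, -0.1]
contact_force: [0.6, 0.9, 1.1]
gripper_width: 0.0006
gripper_force: 0.0
```

Call:
move_arm --targets '[[[0, 0, 0], [0, 0, 0]], [[0, 0, 0], [0, 0, 0]]]'

```text
time_s: 11.8
tcp_pos: [0.4501, 0.0263, 0.3206]
eef_rot: [-180.0, -0.0, -0.2]
contact_force: [1.4, -0.7, -0.6]
gripper_width: 0.0005
gripper_force: 0.0
```

```bash
python3 - <<'E'
from h import *
look(("wrist",))
c=viewer.capture("wrist"); np.savez("w2.npz",i=c["image"],K=c["intrinsics"],T=c["camera_from_world"]); cv2.imwrite("pics/w2.png",c["image"])
E
```

```text
11.8 [0.4501 0.0263 0.3206] yaw -0.2 F [ 1.4 -0.7 -0.6] phi 179.8 0.1159
wrist peg0 0.73 [0.533 0.139] 106.5 0.118
wrist peg0 0.73 [ 0.493 -0.066] -128.7 0.117
wrist peg0 0.5 [ 0.558 -0.211] -91.9 0.237
wrist cheese 0.97 [0.571 0.025] -10.3 0.005
```

View pics/w2.png

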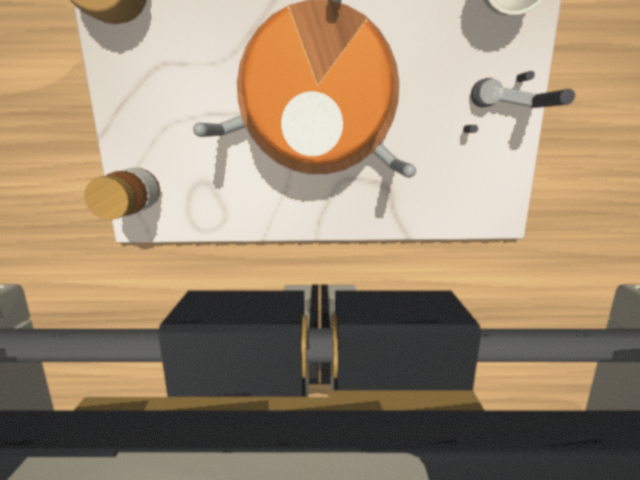

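Clean overhead view: cut-out apex at (319,84), rim corners at about (290,7) and (369,20), pegs at (203,129) and (409,170), brake pivot at (487,93), pin top at (568,97), and the slab's near edge at row 242. I fit the wedge edges.

```bash
python3 - <<'E'
from h import *
z=np.load("w2.npz"); c=dict(image=z["i"],intrinsics=z["K"],camera_from_world=z["T"])
ang=lambda d: np.degrees(np.arctan2(d[1],d[0])).round(1)
A=atz(c,84,319,.1); 
L=atz(c,7,290,.1); R=atz(c,20,369,.1)
print("apex",A,"L",L,ang(L-A),np.hypot(*(L-A)[:2]),"R",R,ang(R-A),np.hypot(*(R-A)[:2]))
for u in((118,242),(523,238)): print("edge",atz(c,u[1],u[0],.015))
print("pivot",atz(c,93,487,.023),"tip",atz(c,97,568,.087))
# rectified top plane picture at z=.1
n=400; g=np.array([[.066-0,0]])
xs=.49+np.arange(n)*.0004; ys=-.054+np.arange(n)*.0004
mx=np.zeros((n,n),np.float32);my=mx.copy()
for i,x in enumerate(xs):
    for j,y in enumerate(ys):
        mx[i,j],my[i,j]=proj(c,[x,y,.1])
t=cv2.remap(c["image"],mx,my,cv2.INTER_LINEAR)
hsv=cv2.cvtColor(t,cv2.COLOR_BGR2HSV)
m=((hsv[...,1]>190)&(hsv[...,2]>170)).astype(np.uint8)  # bright orange
# fit cut direction: sample ring radii about apex, find non-orange span
a=np.array([A[0],A[1]])
for rad in(.02,.03,.04,.05,.06):
    th=np.radians(np.arange(-70,70,.25)); P=a+rad*np.c_[np.cos(th),np.sin(th)]
    ii=((P[:,0]-.49)/.0004).astype(int);jj=((P[:,1]+.054)/.0004).astype(int)
    ok=(ii>=0)&(ii<n)&(jj>=0)&(jj<n); S=hsv[ii.clip(0,n-1),jj.clip(0,n-1)]
    orange=(S[:,1]>190)&(S[:,2]>190)&ok
    k=np.where(~orange)[0]; q=np.degrees(th); k=k[abs(q[k])<55]; print(rad,q[k[0]],q[k[-1]],(q[k[0]]+q[k[-1]])/2)
cv2.imwrite("pics/rect.png",np.hstack([t,cv2.cvtColor(m*255,cv2.COLOR_GRAY2BGR)]))
E
```

```text
apex [0.57097835 0.02419034 0.1       ] L [0.63530761 0.04994217 0.1       ] 21.8 0.0692922172261225 R [ 0.6245574  -0.02160214  0.1       ] -40.5 0.07048166976239278
edge [0.38916446 0.29026996 0.015     ]
edge [ 0.3914876  -0.24303173  0.015     ]
pivot [ 0.56874516 -0.1696951   0.023     ] tip [ 0.55904291 -0.22341969  0.087     ]
0.02 -54.75000000000001 54.75000000000001 0.0
0.03 -54.75000000000001 54.75000000000001 0.0
0.04 -54.75000000000001 54.75000000000001 0.0
0.05 -54.75000000000001 54.75000000000001 0.0
0.06 -54.75000000000001 54.75000000000001 0.0
```

View pics/rect.png

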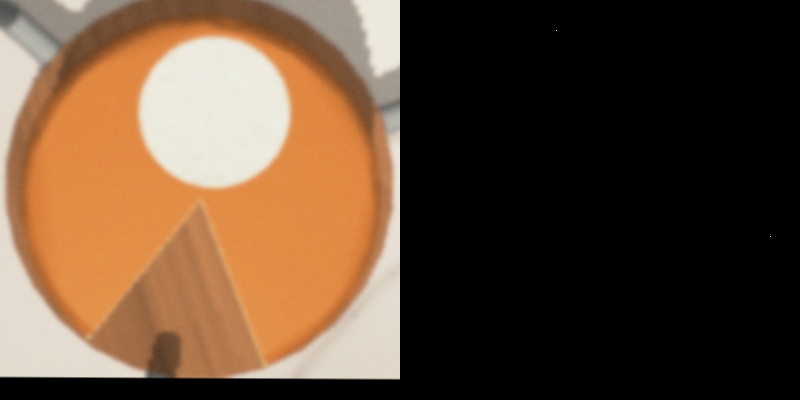

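Measured: the cut-out faces -9.1°, with a 59.6° wedge span as a check. Slab yaw is about +0.3° and the axis is at (0.569, 0.025), so about 9.4° remains. I go in behind the near peg at -130°.

```bash
sed -i 's/^CX,CY=.*/CX,CY=.569,.025/' h.py; python3 - <<'E'
from h import *
a=arc(-153)
rows([(a[0],a[1],.26,-51*.5),(a[0],a[1],.26,-51),(a[0],a[1],.2,-102),(a[0],a[1],.125,-153)])
print(a); rows([arc(-150),arc(-141,.119),arc(-138,.118),arc(-135,.118),arc(-132.7,.118)],start=(a[0],a[1],.125,-153))
E
```

```text
[[1.2, 5.5, 6.0], [0, 0, 0.44]]
[[1.2, 5.5, 6.0], [0, 0, 0.88]]
[[1.2, 5.5, 12.0], [0, 0, 1.77]]
[[1.2, 5.5, 19.5], [0, 0, 2.66]]
(np.float64(0.4620792170973958), np.float64(-0.02947885996874562), 0.095, -153)
[[-0.0, -0.6, 3.0], [0, 0, -0.05]]
[[-0.4, -2.5, 3.0], [0, 0, -0.21]]
[[-0.6, -3.1, 3.0], [0, 0, -0.26]]
[[-0.8, -3.6, 3.0], [0, 0, -0.31]]
[[-0.9, -4.1, 3.0], [0, 0, -0.35]]
```

```bash
python3 - <<'E'
from h import *
a=arc(-153,off=180)
rows([(a[0],a[1],.26,9),(a[0],a[1],.2,18),(a[0],a[1],.15,27),(a[0],a[1],.125,27)])
rows([arc(-151,off=180),arc(-146,off=180),arc(-141,.119,off=180),arc(-138,.118,off=180),arc(-136,.118,off=180)],start=(a[0],a[1],.125,27))
E
```

```text
[[1.2, 5.5, 6.0], [0, 0, -0.16]]
[[1.2, 5.5, 12.0], [0, 0, -0.32]]
[[1.2, 5.5, 17.0], [0, 0, -0.48]]
[[1.2, 5.5, 19.5], [0, 0, -0.48]]
[[0.0, 0.4, 3.0], [0, 0, -0.03]]
[[0.1, 1.5, 3.0], [0, 0, -0.12]]
[[0.4, 2.5, 3.0], [0, 0, -0.21]]
[[0.6, 3.1, 3.0], [0, 0, -0.26]]
[[0.7, 3.4, 3.0], [0, 0, -0.3]]
```

Call:
move_arm --targets '[[[0.6, 3, 4], [0, 0, -0.16]], [[1.2, 5.5, 8.5], [0, 0, -0.32]], [[1.2, 5.5, 13], [0, 0, -0.48]], [[1.2, 5.5, 17], [0, 0, -0.48]], [[1.2, 5.5, 19.5], [0, 0, -0.48]]]'

```text
time_s: 12.68
tcp_pos: [0.4608, -0.0302, 0.1233]
eef_rot: [-180.0, 0.2, 27.1]
contact_force: [0.4, -1.2, -0.3]
gripper_width: 0.0005
gripper_force: 0.0
```

Call:
move_arm --targets '[[[0, 0, 2.6], [0, 0, 0]], [[0, 0.4, 3], [0, 0, -0.03]], [[0.1, 1.5, 3], [0, 0, -0.12]], [[0.3, 2.1, 3], [0, 0, -0.17]], [[0.3, 2.1, 3], [0, 0, -0.17]]]'

```text
time_s: 13.3
tcp_pos: [0.4742, -0.0472, 0.0951]
eef_rot: [-180.0, 0.1, 36.8]
contact_force: [0.9, -0.0, -0.6]
gripper_width: 0.0006
gripper_force: 0.0
```

```bash
python3 - <<'E'
from h import *
look(("side","wrist"),("peg0","cutout"))
rows([arc(q,.118,off=180) for q in(-139,-137,-135,-134,-133)])
E
```

```text
13.3 [ 0.4742 -0.0472  0.0951] yaw 36.8 F [ 0.9 -0.  -0.6] phi -142.7 0.1192
side peg0 0.72 [0.682 0.003] -11.0 0.115
side peg0 0.64 [0.522 0.137] 112.8 0.121
[[0.1, 0.9, 0.1], [0, 0, -0.07]]
[[0.2, 1.3, 0.1], [0, 0, -0.11]]
[[0.2, 1.7, 0.1], [0, 0, -0.14]]
[[0.2, 1.9, 0.1], [0, 0, -0.16]]
[[0.3, 2.1, 0.1], [0, 0, -0.18]]
```

Call:
move_arm --targets '[[[0.1, 0.9, 0], [0, 0, -0.07]], [[0.2, 1.3, 0], [0, 0, -0.11]], [[0.2, 1.7, 0], [0, 0, -0.14]], [[0.3, 2.1, 0], [0, 0, -0.18]], [[0.3, 2.1, 0], [0, 0, -0.18]]]'

```text
time_s: 14.22
tcp_pos: [0.489, -0.0613, 0.0955]
eef_rot: [-180.0, -0.0, 47.3]
contact_force: [0.6, 0.2, -0.2]
gripper_width: 0.0005
gripper_force: 0.0
```

Call:
move_arm --targets '[[[-0.2, -1.4, 0], [0, 0, 0.1]], [[-0.3, -2, -2], [0, 0, 0.2]], [[-0.3, -3, -7], [0, 0, 0.36]], [[-0.3, -4.5, -12], [0, 0, 0.53]], [[-0.3, -5, -17], [0, 0, 0.7]]]'

```text
time_s: 14.85
tcp_pos: [0.4494, -0.0292, 0.2674]
eef_rot: [-180.0, -0.0, 6.8]
contact_force: [1.9, 1.4, 0.1]
gripper_width: 0.0004
gripper_force: 0.0
```

```bash
python3 - <<'E'
from h import *
look((),())
rows([(.44,.026,.32,0)])
E
```

```text
14.85 [ 0.4494 -0.0292  0.2674] yaw 6.8 F [1.9 1.4 0.1] phi -155.6 0.1313
[[-0.3, -5.6, -5.3], [0, 0, 0.12]]
```

Call:
move_arm --targets '[[[0, -2.8, -3.5], [0, 0, 0.06]], [[0.6, -5.6, -7.3], [0, 0, 0.12]], [[0.6, -5.6, -7.3], [0, 0, 0.12]], [[0.6, -5.6, -7.3], [0, 0, 0.12]]]'

```text
time_s: 15.35
tcp_pos: [0.4487, 0.0269, 0.3382]
eef_rot: [-180.0, 0.0, 0.3]
contact_force: [0.4, -0.0, -0.7]
gripper_width: 0.0005
gripper_force: 0.0
```

```bash
cat > rect.py <<'E'
from h import *
import sys
look(("wrist",),("peg0",))
c=viewer.capture("wrist"); n=400
X,Y=np.meshgrid(.49+np.arange(n)*.0004,-.054+np.arange(n)*.0004,indexing="ij")
uv=np.array([proj(c,[x,y,.1]) for x,y in zip(X.ravel(),Y.ravel())]).reshape(n,n,2).astype(np.float32)
t=cv2.remap(c["image"],uv[...,0],uv[...,1],cv2.INTER_LINEAR)
cv2.imwrite(sys.argv[1],np.hstack([t,cv2.resize(c["image"],(400,300))[:300].copy() if 0 else cv2.copyMakeBorder(cv2.resize(c["image"],(400,300)),0,100,0,0,cv2.BORDER_CONSTANT)]))
E
python3 rect.py pics/rect2.png
```

```text
15.35 [0.4487 0.0269 0.3382] yaw 0.3 F [ 0.4 -0.  -0.7] phi 179.1 0.1203
wrist peg0 0.86 [0.511 0.132] 118.4 0.121
wrist peg0 0.83 [ 0.506 -0.079] -121.1 0.121
```

View pics/rect2.png

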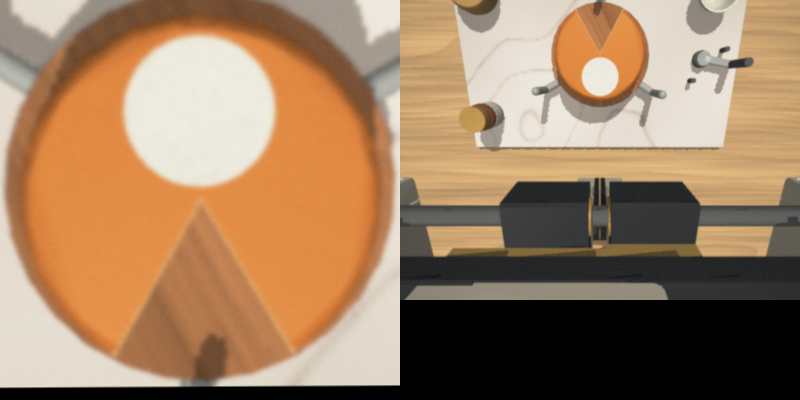

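The cut-out now faces about +0.9° against a slab yaw of +0.3°, so it is square and needs no more turning. The pegs are clear and the brake lever is still open at right. Next is the brake: approach on the +x side of its pin.

```bash
cat >> h.py <<'E'
PV=np.array([.569,-.170])
def brk(beta,lag=.029,z=.062,rad=.055):
    th=np.radians(-90-beta); t=np.array([np.sin(th),-np.cos(th)])
    p=PV+rad*np.array([np.cos(th),np.sin(th)])-lag*t; return (*p,z,-90-beta)
E
python3 - <<'E'
from h import *
s=r.get_state(); p=np.array([*s["tcp_pos"],s["eef_rot"][2]]); q=np.array([*brk(0,.055)[:2],.25,-90]); print(q)
rows([p+(q-p)*k/9 for k in (1,2,3,4,5)]); rows([p+(q-p)*k/9 for k in (6,7,8,9)],start=p+(q-p)*5/9)
E
```

```text
[  0.624  -0.225   0.25  -90.   ]
[[1.9, 2.8, 1.0], [0, 0, 0.18]]
[[3.9, 5.6, 1.9], [0, 0, 0.35]]
[[5.8, 8.4, 2.9], [0, 0, 0.53]]
[[7.7, 11.2, 3.9], [0, 0, 0.7]]
[[9.7, 14.0, 4.9], [0, 0, 0.88]]
[[3.4, 0.3, 1.0], [0, 0, 0.18]]
[[6.8, 0.6, 1.9], [0, 0, 0.35]]
[[10.2, 0.9, 2.9], [0, 0, 0.53]]
[[13.6, 1.2, 3.9], [0, 0, 0.7]]
```

Call:
move_arm --targets '[[[1.9, 2.8, 1.0], [0, 0, 0.18]], [[3.9, 5.6, 1.9], [0, 0, 0.35]], [[5.8, 8.4, 2.9], [0, 0, 0.53]], [[7.7, 11.2, 3.9], [0, 0, 0.7]], [[9.7, 14.0, 4.9], [0, 0, 0.88]]]'

```text
time_s: 16.12
tcp_pos: [0.547, -0.1144, 0.2883]
eef_rot: [179.9, 0.0, -50.5]
contact_force: [0.4, 0.2, -0.3]
gripper_width: 0.0006
gripper_force: 0.0
```

Call:
move_arm --targets '[[[3.4, 0.3, 1.0], [0, 0, 0.18]], [[6.8, 0.6, 1.9], [0, 0, 0.35]], [[10.2, 0.9, 2.9], [0, 0, 0.53]], [[13.6, 1.2, 3.9], [0, 0, 0.7]], [[13.6, 1.2, 3.9], [0, 0, 0.7]]]'

```text
time_s: 16.75
tcp_pos: [0.6244, -0.227, 0.2472]
eef_rot: [179.7, 0.0, -90.5]
contact_force: [-0.2, 0.5, -0.2]
gripper_width: 0.0003
gripper_force: 0.0
```

```bash
python3 - <<'E'
from h import *
look((),())
for cam in("scene","side","wrist"):
    c=viewer.capture(cam)
    for n,z in(("brake_tip",.087),("brake_pivot",.023),("bowl",.015)):
        for d in pinpoint(n,cam)[:1]: print(cam,n,round(d["score"],2),atz(c,*d["location"],z).round(3))
b=brk(0,.05)
rows([(b[0],b[1],.2,-90),(b[0],b[1],.14,-90),(b[0],b[1],.1,-90),(b[0],b[1],.062,-90)])
rows([brk(x) for x in(0,5,10,15,20)],start=(b[0],b[1],.062,-90))
E
```

```text
16.75 [ 0.6244 -0.227   0.2472] yaw -90.5 F [-0.2  0.5 -0.2] phi -77.6 0.258
scene brake_tip 0.76 [ 0.558 -0.229  0.087]
scene brake_pivot 0.92 [ 0.564 -0.175  0.023]
scene bowl 0.88 [ 0.675 -0.172  0.015]
side brake_tip 0.6 [ 0.56  -0.222  0.087]
side brake_pivot 0.63 [0.556 0.058 0.023]
side bowl 0.51 [ 0.683 -0.186  0.015]
wrist brake_tip 0.62 [ 0.558 -0.222  0.087]
wrist brake_pivot 0.84 [ 0.568 -0.171  0.023]
wrist bowl 0.72 [ 0.676 -0.175  0.015]
[[0.0, 0.6, 5.1], [0, 0, -0.0]]
[[0.0, 0.6, 11.1], [0, 0, -0.0]]
[[0.0, 0.6, 15.1], [0, 0, -0.0]]
[[0.0, 0.6, 18.9], [0, 0, -0.0]]
[[-0.0, 2.1, 0.0], [0, 0, 0.0]]
[[0.2, 2.6, 0.0], [0, 0, 0.09]]
[[0.4, 3.1, 0.0], [0, 0, 0.17]]
[[0.6, 3.6, 0.0], [0, 0, 0.26]]
[[0.7, 4.2, 0.0], [0, 0, 0.35]]
```

Call:
move_arm --targets '[[[0, 0.5, 5], [0, 0, 0]], [[0, 0.5, 10], [0, 0, 0]], [[0, 0.5, 14], [0, 0, 0]], [[0, 0.5, 17], [0, 0, 0]], [[0, 0.5, 18.5], [0, 0, 0]]]'

```text
time_s: 17.98
tcp_pos: [0.6191, -0.2247, 0.0638]
eef_rot: [179.9, 0.0, -90.2]
contact_force: [-0.3, -0.0, 0.8]
gripper_width: 0.0006
gripper_force: 0.0
```

Call:
move_arm --targets '[[[0, 1, 0], [0, 0, 0]], [[0, 2.1, 0], [0, 0, 0]], [[0.2, 2.6, 0], [0, 0, 0.09]], [[0.4, 3.1, 0], [0, 0, 0.17]], [[0.7, 4.2, 0], [0, 0, 0.35]]]'

```text
time_s: 18.6
tcp_pos: [0.5784, -0.2318, 0.0676]
eef_rot: [-179.8, 0.0, -110.5]
contact_force: [1.9, 0.9, -0.4]
gripper_width: 0.0002
gripper_force: 0.8
```

```bash
python3 - <<'E'
from h import *
look((),())
for cam in("side","wrist"):
    c=viewer.capture(cam)
    for n,z in(("brake_tip",.087),):
        for d in pinpoint(n,cam)[:1]: print(cam,n,round(d["score"],2),atz(c,*d["location"],z).round(3))
rows([brk(x) for x in(28,36,44,52,60)]); print(brk(60));rows([brk(x) for x in(66,72,77,80,83)],start=brk(60))
E
```

```text
18.6 [ 0.5784 -0.2318  0.0676] yaw -110.5 F [ 1.9  0.9 -0.4] phi -87.9 0.257
side brake_tip 0.68 [0.651 0.288 0.087]
[[0.4, 0.9, 0.5], [0, 0, 0.14]]
[[0.6, 1.7, 0.5], [0, 0, 0.28]]
[[0.7, 2.6, 0.5], [0, 0, 0.42]]
[[0.7, 3.4, 0.5], [0, 0, 0.56]]
[[0.6, 4.3, 0.5], [0, 0, 0.7]]
(np.float64(0.5358686027918558), np.float64(-0.22261473670974874), 0.062, -150)
[[0.3, 0.6, 0.0], [0, 0, 0.1]]
[[0.5, 1.2, 0.0], [0, 0, 0.21]]
[[0.6, 1.7, 0.0], [0, 0, 0.3]]
[[0.7, 2.1, 0.0], [0, 0, 0.35]]
[[0.7, 2.4, 0.0], [0, 0, 0.4]]
```

Call:
move_arm --targets '[[[0.4, 0.9, 0.3], [0, 0, 0.14]], [[0.6, 1.7, 0.3], [0, 0, 0.28]], [[0.7, 2.6, 0.3], [0, 0, 0.42]], [[0.7, 3.4, 0.3], [0, 0, 0.56]], [[0.6, 4.3, 0.3], [0, 0, 0.7]]]'

```text
time_s: 19.42
tcp_pos: [0.536, -0.2228, 0.0634]
eef_rot: [-179.9, 0.0, -150.4]
contact_force: [1.0, -1.9, 1.7]
gripper_width: 0.0009
gripper_force: 1.0
```

Call:
move_arm --targets '[[[0.3, 0.6, 0], [0, 0, 0.1]], [[0.5, 1.2, 0], [0, 0, 0.21]], [[0.6, 1.5, 0], [0, 0, 0.26]], [[0.6, 1.7, 0], [0, 0, 0.3]], [[0.6, 1.7, 0], [0, 0, 0.3]]]'

```text
time_s: 20.05
tcp_pos: [0.5221, -0.2107, 0.0631]
eef_rot: [-180.0, 0.0, -167.4]
contact_force: [-0.9, -0.6, 1.7]
gripper_width: 0.0005
gripper_force: 0.6
```

```bash
python3 - <<'E'
from h import *
look((),())
for cam in("scene","side"):
    c=viewer.capture(cam)
    for n,z in(("brake_tip",.087),):
        for d in pinpoint(n,cam)[:2]: print(cam,n,round(d["score"],2),atz(c,*d["location"],z).round(3))
print(brk(77)); rows([brk(x) for x in(78,80,82,84,86)])
E
```

```text
20.05 [ 0.5221 -0.2107  0.0631] yaw -167.4 F [-0.9 -0.6  1.7] phi -101.2 0.2403
scene brake_tip 0.62 [ 0.703 -0.195  0.087]
scene brake_tip 0.45 [ 0.511 -0.19   0.087]
side brake_tip 0.45 [ 0.513 -0.184  0.087]
(np.float64(0.5219332270127841), np.float64(-0.21062903986768441), 0.062, -167)
[[0.1, 0.1, 0.1], [0, 0, 0.01]]
[[0.2, 0.3, 0.1], [0, 0, 0.04]]
[[0.3, 0.5, 0.1], [0, 0, 0.08]]
[[0.3, 0.7, 0.1], [0, 0, 0.11]]
[[0.4, 0.9, 0.1], [0, 0, 0.15]]
```

Call:
move_arm --targets '[[[0, 0.1, 0], [0, 0, 0]], [[0, 0.2, 0], [0, 0, 0]], [[0, 0.3, 0], [0, 0, 0]]]'

```text
time_s: 20.62
tcp_pos: [0.5211, -0.2076, 0.0625]
eef_rot: [180.0, -0.0, -167.6]
contact_force: [-0.7, -2.0, 1.8]
gripper_width: 0.0002
gripper_force: 1.0
```

Call:
move_arm --targets '[[[0, 0.1, 0], [0, 0, 0]], [[0, 0.2, 0], [0, 0, 0]], [[0, 0.2, 0], [0, 0, 0]]]'

```text
time_s: 21.0
tcp_pos: [0.5206, -0.2056, 0.0624]
eef_rot: [180.0, -0.0, -167.6]
contact_force: [-0.4, -2.3, 0.2]
gripper_width: 0.0002
gripper_force: 0.6
```

Call:
move_arm --targets '[[[0, 0.1, 0], [0, 0, 0]], [[0, 0.2, 0], [0, 0, 0]], [[0, 0.2, 0], [0, 0, 0]]]'

```text
time_s: 21.38
tcp_pos: [0.5204, -0.2047, 0.0626]
eef_rot: [-179.9, -0.0, -167.6]
contact_force: [0.8, -8.8, -2.7]
gripper_width: 0.0003
gripper_force: 4.3
```

Call:
move_arm --targets '[[[0, 0.1, 0], [0, 0, 0]], [[0, 0.1, 0], [0, 0, 0]]]'

```text
time_s: 21.62
tcp_pos: [0.5204, -0.2045, 0.0627]
eef_rot: [-179.9, -0.0, -167.6]
contact_force: [0.5, -14.3, -3.5]
gripper_width: 0.0001
gripper_force: 6.5
```

The force rises to 14 N with no further motion, so the lever is at its stop. I back off, lift, and go to a clear viewpoint.

Call:
move_arm --targets '[[[0, -1, 0], [0, 0, 0]], [[0, -2.5, 0], [0, 0, 0]], [[0, -3, -3], [0, 0, 0]], [[0, -3, -8], [0, 0, 0]], [[0, -3, -13], [0, 0, 0]]]'

```text
time_s: 22.25
tcp_pos: [0.5266, -0.2326, 0.1938]
eef_rot: [180.0, -0.0, -167.6]
contact_force: [0.3, 1.1, -0.8]
gripper_width: 0.0008
gripper_force: 0.0
```

Call:
move_arm --targets '[[[2, 0, -5], [0, 0, 0]], [[5, -3, -10], [0, 0, 0]], [[7, -7, -13], [0, 0, 0]], [[7, -10, -13], [0, 0, 0]], [[7, -10, -13], [0, 0, 0]]]'

```text
time_s: 22.88
tcp_pos: [0.4796, -0.3466, 0.3222]
eef_rot: [180.0, 0.0, -167.7]
contact_force: [-0.0, 1.1, -0.2]
gripper_width: 0.0007
gripper_force: 0.0
```

```bash
python3 - <<'E'
from h import *
look()
a,b=[viewer.capture(k)["image"] for k in("scene","side")]
cv2.imwrite("pics/f.png",cv2.resize(np.hstack([a[160:360,200:400],b[140:340,230:430]]),(800,400),interpolation=cv2.INTER_CUBIC))
E
```

```text
22.875 [ 0.4796 -0.3466  0.3222] yaw -167.7 F [-0.   1.1 -0.2] phi -103.5 0.3822
scene peg0 0.75 [ 0.512 -0.082] -118.1 0.121
scene peg0 0.74 [0.695 0.024] -0.6 0.126
scene peg0 0.67 [0.505 0.137] 119.6 0.129
scene cutout 0.67 [0.652 0.019] -4.2 0.083
scene cheese 0.73 [ 0.48  -0.174] -114.1 0.218
side peg0 0.94 [0.689 0.016] -4.5 0.12
side peg0 0.8 [ 0.51 -0.07] -121.8 0.112
side peg0 0.76 [0.502 0.132] 122.1 0.127
side cutout 0.72 [0.639 0.01 ] -11.8 0.072
side cheese 0.98 [0.567 0.029] 119.9 0.005
```

View pics/f.png

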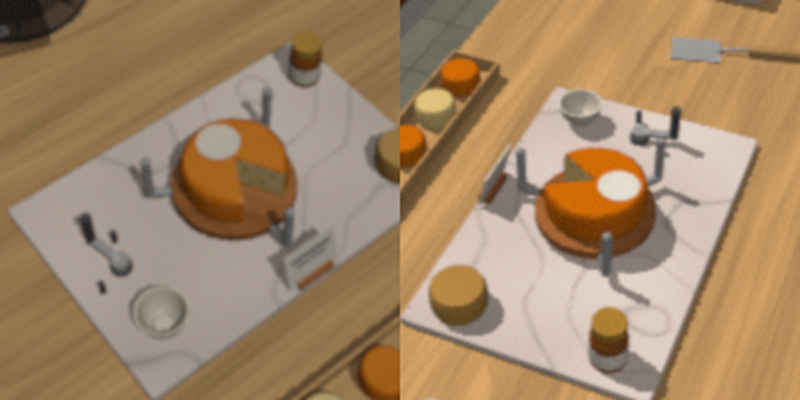

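The lever lies against its set stop at about scene crop (85,225). The cut-out faces the card and everything else stands where it was.

```bash
python3 -c "
from plant import r
print(r.close_job())"
```

```text
the job is handed in; nothing more can be done
None
```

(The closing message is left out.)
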